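# Unlock the tube carousel and hold its index plunger out

### The arm

A 6-joint arm with a two-finger parallel gripper is mounted at the origin on the work surface. World frame = base frame: x ahead of the robot, y to its left, z up, the work surface at z = 0. Lengths are in m, angles in rad, forces in N, time in s.
With the tool pointing down it reaches from about 0.3 to 0.875 m from the base axis. Payload 6.4 kg.
Tool frame: the origin (TCP) lies midway between the tips of the shut fingers; the grasp point (between the pads) lies 19 mm behind it; z points along the fingers, y is the line along which they close (so a half turn about z gives the same grasp; the last joint's range is limited). The gripper opens to 85 mm and grips with 20 to 120 N. Pads are 22 mm wide; open, the fingers measure 114 mm over their backs; the gripper's body (76 mm by 85 mm) begins 54 mm behind the grasp point. The pads swing forward as they close: fully open they stand 13 mm farther back than shut.
Start: joints at [-1.543, 0.181, 1.607, -0, 1.354, -0.206], TCP at [0.133, -0.559, 0.231] pointing down, gripper open.
Joint ranges: [-2.99, 2.99], [-0.89, 2.07], [0.3, 2.58], [-1.14, 4.28], [0, 2.63], [-3.12, 3.12]. Speed limits (rad/s): [2.57, 2.57, 3.01, 3.14, 3.14, 3.14].

### API

Orientations are given as a unit quaternion [w, x, y, z].
In Python, from bench import sensors, vision, ctrl gives the robot as it stands.
- The arm moves only by the tool carry_out, never from a script. Its argument "deltas" is text: rows parted by semicolons, each of 7 numbers parted by spaces: the shift along the tool's x, y, z in mm, then the turn, a rotation vector about the tool's x, y, z in rad, then the closure, from 0 (fully open) to 1 (shut). In form: tx ty tz ax ay az claw; .... A call has 1 to 12 rows; each row is the pose to reach, as a shift and turn from the pose commanded when the call began, along the tool's axes at that moment; what a row does not reach only later rows make up. A row lasts 1/8 s, in which the tool goes at most 62.5 mm and 10.7 degrees, less where a joint would pass 70% of its speed; a pose out of reach is approached as far as the arm can. A call with a gripper value outside its range is refused whole. The fingers move at their own pace and stop on an object; the grip force is fixed at half the most. Time passes only in rows, so rows that repeat a pose let the fingers close. It gives the time, the measured TCP pose, the force, the opening and the grip force at its end, in the units of the state.
- sensors.get_obs(): the state, without advancing time (a new reading comes with each control period).
- vision.camera(name): name is "scene" or "top" or "wrist"; returns the picture (400x640x3 uint8, blue, green, red); there is no depth.
- vision.camera_model(name): a dict with "K" (3x3 intrinsics, pixels), "k1" (the pictures are not rectified: a ray, as slopes to the right and down, at radius r is drawn at 1 + k1 r^2 times it, then the intrinsics apply), "extrinsics" (4x4, takes a point from world to camera coordinates); the wrist camera has in their place "hand_eye" (4x4, takes a point from camera to tool coordinates, whose origin is the TCP and whose axes are the flange's). Camera axes: x right, y down, z forward; pixel columns grow to the right and rows downward; lengths in m; the calibration is good to about 2 mm. A picture is of the moment at which its call begins: read the wrist's pose just before it. camera_model takes no time and is no camera call.
- ctrl.hand_in(): hands the job in; it is judged then, once.
The state is a dict: "time_s": time; "q": joint angles; "dq": joint speeds; "joint_efforts": joint torques, N m; "eef_pos": TCP position; "eef_rot": TCP orientation; "wrist_force": force on the tool from outside, world axes, zero at the start; "torque": the same for the moment, N m; "opening": opening from 0.0 (shut) to 1.0 (fully open); "grasp_force": force on a finger pad.
Only numpy, scipy, OpenCV 4.12 (cv2) and the standard library are available. Lean on these libraries where they do the work, as an engineer would, in place of code of your own. Each camera call takes 0.05 s, during which the arm holds its last target. There are 200 camera calls.

### The job

Fold the blue splash cover of the tube carousel up until it stands straight upright, so the red index plunger below it is uncovered; leave the plunger seated meanwhile. Then take the plunger's red knob in the gripper, pull it straight up as far as it goes, so that its pin is clear of the hole in the disc, and finish still holding it there against its spring (a colleague will turn the disc meanwhile), with the cover still upright. Leave everything else on the bench standing where it is.

Things in the scene. Friction and masses are not known exactly. Their poses are not given: they have to be found in the camera images.
- carousel: Fixed tube carousel: white base 220 (x) x 340 (y) x 30 mm; origin under its centre, z up, x from the robot's side towards the cover's hinge. On it: aluminium disc, radius 85, centre x -20, y 75, with tubes to 78 mm high; grey plunger bracket x -37..-3, y -50..18, top 80 mm up; two grey hinge posts, 16 x 12, at x 74, y -83 and 93, 148 mm high.
- knob_grip (a point): Point on the axis of the plunger's red knob at which to grip it, 17 mm above its underside; seated: carousel x -20, y 3, 112 mm above the bench. The knob is an upright cylinder 26 mm in diameter, 24 mm high, with a flange 32 mm in diameter, 6 mm thick on top (30 mm in all). Its underside is 15 mm over the bracket; a fixed brass sleeve, 20 mm in diameter, ends 3 mm below it.
- plunger (a joint): Travel of the index plunger in m: 0 = seated, its steel pin about 8 mm deep in the hole at the disc's rim; 0.020 = fully up, against a stop. A spring pulls it down with 6 N at 0 rising to 12 N at 0.020, so it snaps back when let go.
- cover_hinge (a point): Middle of the cover's hinge axis, which lies along the carousel's y, fixed on the carousel at x +68, y +5 mm, 140 mm above the bench; its axes are those of the carousel.
- cover_edge (a point): Middle of the cover's free edge, on the axis of a round blue bar 10 mm in diameter and 150 mm long, 150 mm from the hinge axis. The cover between is a see-through blue plate 150 mm wide and 4 mm thick.
- cover (a joint): Angle of the cover in rad: 0 = level, reaching from the hinge to the carousel's -x over the knob; 1.57 = upright; it can go on to 2.2, leaning back. It starts half raised. The hinge is stiff (0.2 N m): the cover stays wherever it is left. It can be pushed up and back at its free edge with the closed fingers, from its -x side.
- sample_jar: Bystander: jar, 44 mm in diameter, 55 mm high, standing on the carousel's base at its -y end; origin under its centre.
- wash_bottle: Bystander: white wash bottle with a red band, 72 mm in diameter, 200 mm high with its spout; origin under its centre.
- glass_bottle: Bystander: clear glass bottle, blue cap, 70 mm in diameter, 160 mm high; origin under its centre.
- beaker: Bystander: glass beaker, 66 mm in diameter, 85 mm high; origin under its centre.
- tube_rack: Bystander: white tube rack 60 x 120 mm, 65 mm high with its six orange tubes; origin under its centre.
- spatula: Bystander: blue lab spatula 200 mm long, lying on the bench; origin near its middle.

How it is judged:
On the way, in this order (a step that is already met when the one before it is completed fails the run):
1. the cover stands upright (within about 11 degrees) while the plunger is still seated (value of joint cover between 1.38 and 1.76 rad and value of joint plunger below 0.004 m), for 0.2 s.
2. the fingers hold the plunger pulled up to its stop, the cover still upright (value of joint plunger above 0.0165 m and contact force between plunger and the fingers above 2 N and value of joint cover between 1.38 and 1.76 rad), for 0.2 s.
At the end, for the whole second after the job is handed in: The fingers hold the knob (contact over 2 N) with the plunger up at least 16.5 of its 20 mm, the cover is 1.38 to 1.76 rad (upright within 11 degrees), and no bystander has moved more than 30 mm (all of step 2 and distance of each of sample_jar, wash_bottle, glass_bottle, beaker, tube_rack, spatula from where it was at the start of the episode below 0.03 m); the arm keeps its last pose, push and grip.
It fails at once if a bystander is knocked over or shoved more than 30 mm (distance of any of sample_jar, wash_bottle, glass_bottle, beaker, tube_rack, spatula from where it was at the start of the episode above 0.03 m or angle between any of sample_jar, wash_bottle, glass_bottle, beaker, tube_rack's own z axis and vertical above 0.5 rad).
It also fails if it takes over 58 s, if anything falls off the work surface, if the arm or the gripper's body presses on something with over 40 N, if the wrist force passes 120 N, or if a joint passes its speed limit or range.

## Working session

There is one attempt and no reset: what is moved stays moved. The work goes in short steps, Python scripts to look and compute and a tool call to move; the robot and the scene stay as the last step left them, time stands still between calls to the robot, and variables do not carry over. Pictures are saved under pics/ and viewed, at most 10 in all, crops included, and the job is handed in when it is done.

Besides the shell and the picture viewer there is one more tool, called after ">>>" by a JSON object that holds its "name" and its "arguments", one argument or row to a line. carry_out: Moves the arm, as the interface text tells. Its arguments: {"type":"object","properties":{"deltas":{"type":"string"}},"required":["deltas"]}

```bash
mkdir -p pics; ls
python3 - <<'E'
from bench import sensors, vision
import cv2,numpy as np
np.set_printoptions(precision=4,suppress=True)
o=sensors.get_obs();print(o)
for n in("scene","top"):
    cv2.imwrite(f"pics/{n}0.png",vision.camera(n)); print(n,vision.camera_model(n))
print(vision.camera_model("wrist"))
E
```

```text
pics
{'time_s': 0.0, 'q': array([-1.5433,  0.1815,  1.608 ,  0.    ,  1.3538, -0.2063]), 'dq': array([ 0.0007,  0.0013,  0.0003, -0.0011,  0.0003,  0.001 ]), 'joint_efforts': array([ -0.0016, -44.488 , -35.1344,  -0.0004,   0.0089,  -0.    ]), 'eef_pos': array([ 0.1332, -0.5588,  0.2304]), 'eef_rot': array([-0.0009,  0.9932,  0.1167,  0.0001]), 'wrist_force': array([1.0634, 0.1795, 0.1434]), 'torque': array([ 0.006 , -0.0141, -0.0237]), 'grasp_force': 0.0, 'opening': 0.9964270809026795}
scene {'K': array([[469.4156,   0.    , 317.4116],
       [  0.    , 469.4156, 201.6534],
       [  0.    ,   0.    ,   1.    ]]), 'k1': 0.04788434508540102, 'extrinsics': array([[-0.4356,  0.9002, -0.0036,  0.2296],
       [ 0.6117,  0.293 , -0.7348, -0.2545],
       [-0.6604, -0.3223, -0.6783,  1.947 ],
       [ 0.    ,  0.    ,  0.    ,  1.    ]])}
top {'K': array([[420.6544,   0.    , 318.0748],
       [  0.    , 420.6544, 200.0493],
       [  0.    ,   0.    ,   1.    ]]), 'k1': -0.0931498558594469, 'extrinsics': array([[-0.0401, -0.9992, -0.0033,  0.0126],
       [-0.9775,  0.0399, -0.2073,  0.53  ],
       [ 0.2072, -0.0051, -0.9783,  1.4548],
       [ 0.    ,  0.    ,  0.    ,  1.    ]])}
{'K': array([[350.929 ,   0.    , 321.9426],
       [  0.    , 350.929 , 204.7244],
       [  0.    ,   0.    ,   1.    ]]), 'k1': -0.04469571199301347, 'hand_eye': array([[-0.0008, -0.955 , -0.2966,  0.0762],
       [ 1.    , -0.0005, -0.0008, -0.0013],
       [ 0.0006, -0.2966,  0.955 , -0.1429],
       [ 0.    ,  0.    ,  0.    ,  1.    ]])}
```

View pics/scene0.png

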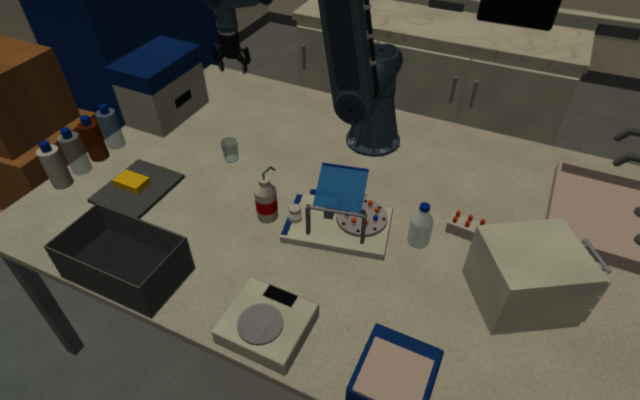

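View pics/top0.png

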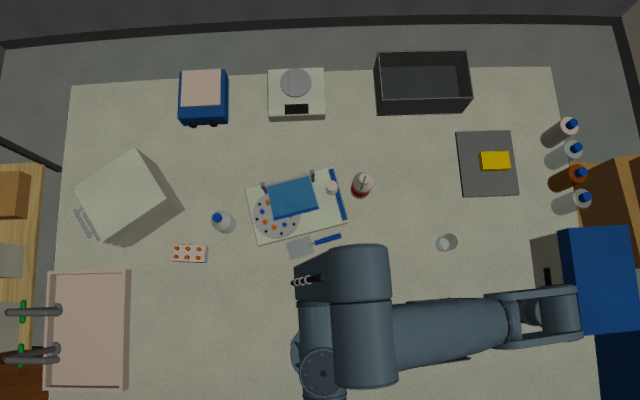

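The top view shows the carousel around (297,205) with the cover half up at about (292,198). The wash bottle is at (362,186), the jar at (332,187) and the spatula at (315,243). I'll enlarge this area.

Run:
```python
import cv2,numpy as np
a=cv2.imread("pics/top0.png")[155:260,235:385]; b=cv2.imread("pics/scene0.png")[150:260,270:410]
a=cv2.resize(a,None,fx=5,fy=5,interpolation=2)
cv2.imwrite("pics/a.png",a)
cv2.imwrite("pics/b.png",cv2.resize(b,None,fx=5,fy=5,interpolation=2))
```

```text
(no output)
```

View pics/a.png

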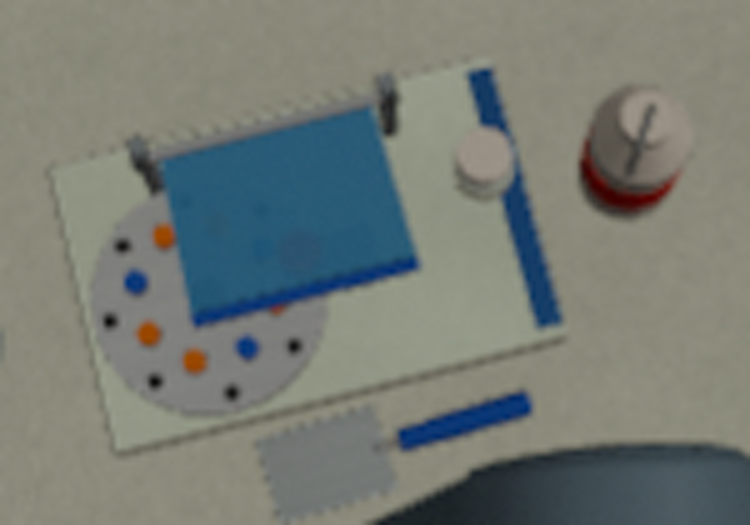

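View pics/b.png

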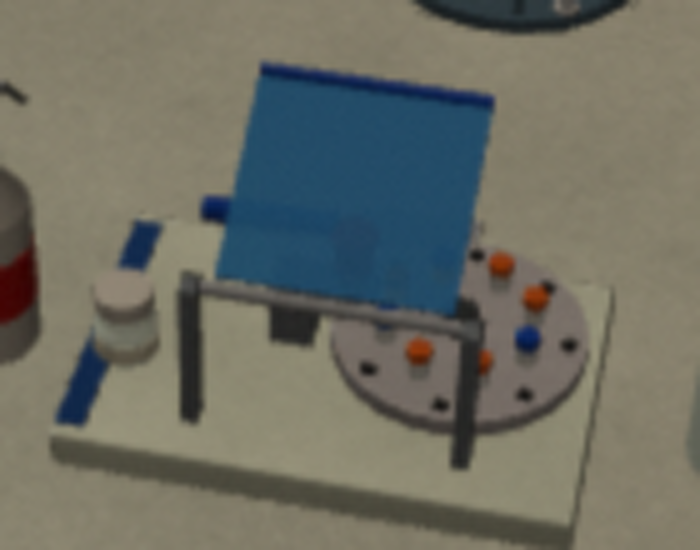

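Base corners in the top crop: (52,168), (490,62), (562,340), (118,452). The bar ends are at (198,320) and (415,266). In the scene crop the corners are (52,435), (575,528), (612,288), (135,222), with bar ends at (262,70) and (493,103). I'll fit pose and cover angle to these together.

```bash
cat > h.py <<'E'
import numpy as np,cv2
from bench import vision
from scipy.spatial.transform import Rotation as R
np.set_printoptions(precision=4,suppress=True)
def proj(P,m,E=None):
    E=m["extrinsics"] if E is None else E
    c=np.atleast_2d(P)@E[:3,:3].T+E[:3,3]; s=c[:,:2]/c[:,2:]
    s=s*(1+m["k1"]*(s**2).sum(1,keepdims=True))
    return s*m["K"][0,0]+m["K"][:2,2]
def carw(p,x,y,a): # carousel -> world
    p=np.atleast_2d(p); c,s=np.cos(a),np.sin(a)
    return np.c_[x+c*p[:,0]-s*p[:,1], y+s*p[:,0]+c*p[:,1], p[:,2]]
def bar(t,y): return [0.068-.15*np.cos(t), .005+y, .14+.15*np.sin(t)]
def Rq(q): return R.from_quat(np.roll(q,-1))
def wristE(o,m):
    T=np.eye(4);T[:3,:3]=Rq(o["eef_rot"]).as_matrix();T[:3,3]=o["eef_pos"]
    return np.linalg.inv(T@m["hand_eye"])
E
python3 - <<'E'
from h import *
from scipy.optimize import least_squares
mt,ms=vision.camera_model("top"),vision.camera_model("scene")
C=[[.11,.17,.03],[.11,-.17,.03],[-.11,-.17,.03],[-.11,.17,.03]]
tp=np.array([(52,168),(490,62),(562,340),(118,452),(198,320),(415,266)])/5+[235,155]-.4
sp=np.array([(575,528),(52,435),(135,222),(612,288),(493,103),(262,70)])/5+[270,150]-.4
def f(v):
    P=carw(C+[bar(v[3],.075),bar(v[3],-.075)],*v[:3])
    return np.r_[(proj(P,mt)-tp).ravel(),(proj(P,ms)-sp).ravel()]
r=least_squares(f,[.5,.05,.2,.8]);v=r.x
print(v,r.fun.reshape(-1,2))
for n,p in dict(knob=[-.02,.003,.112],edge=bar(v[3],0),hinge=[.068,.005,.14],up=bar(1.57,0),ep=bar(v[3],.075),em=bar(v[3],-.075)).items():print(n,carw(p,*v[:3]))
def ray(m,px,z):
    g=lambda w:(proj([w[0],w[1],z],m)-px).ravel()
    return least_squares(g,[.5,0]).x
print('wash',ray(mt,[361,181],.15),'jar',ray(mt,[331.5,186.5],.085),'glass',ray(mt,[217,217],.16), 'spat',ray(mt,[315,243],0))
E
```

```text
[0.5222 0.0732 0.2159 0.4788] [[-1.1671 -0.5009]
 [ 0.2714 -1.8961]
 [ 1.7142 -0.9314]
 [-1.0039  0.4282]
 [-0.9372  0.459 ]
 [ 1.121  -0.4454]
 [ 0.1261 -0.6015]
 [-0.8849 -0.5392]
 [ 0.5584 -2.1267]
 [ 1.0876 -0.2701]
 [ 0.424   0.1521]
 [-0.0997  0.0019]]
knob [[0.502  0.0718 0.112 ]]
edge [[0.4575 0.0641 0.2091]]
hinge [[0.5876 0.0926 0.14  ]]
up [[0.5874 0.0926 0.29  ]]
ep [[0.4414 0.1373 0.2091]]
em [[ 0.4736 -0.0092  0.2091]]
wash [ 0.5702 -0.1567] jar [ 0.571  -0.0582] glass [0.4641 0.3302] spat [0.3822 0.0085]
```

```bash
cat >> h.py <<'E'
def delta(p,Rt=None,o=None):
    from bench import sensors
    o=o or sensors.get_obs(); r0=Rq(o["eef_rot"])
    d=r0.inv().apply(np.array(p)-o["eef_pos"])*1000
    a=(r0.inv()*Rt).as_rotvec() if Rt is not None else np.zeros(3)
    return d,a
def tool(yaw,th,flip=0): # tool pointing down, x along carousel x, tilt th towards +x
    return R.from_euler('z',yaw+flip*np.pi)*R.from_euler('x',np.pi)*R.from_euler('y',th)
E
python3 - <<'E'
from h import *
for p in([.35,-.3,.33],[.51,.05,.36]):print(delta(p,tool(.216,0)))
E
```

```text
(array([ 270.8936, -201.7517,  -99.1274]), array([-0.0015, -0.0003,  0.0178]))
(array([ 507.632 , -505.2087, -128.603 ]), array([-0.0015, -0.0003,  0.0178]))
```

>>> {"name": "carry_out", "arguments": {
  "deltas": "0 0 -50 0 0 0.018 1; 60 -45 -90 0 0 0.018 1; 110 -85 -100 0 0 0.018 1; 160 -120 -100 0 0 0.018 1; 215 -160 -100 0 0 0.018 1; 270 -200 -100 0 0 0.018 1; 310 -245 -105 0 0 0.018 1; 350 -290 -110 0 0 0.018 1; 390 -340 -115 0 0 0.018 1; 430 -390 -120 0 0 0.018 1; 470 -445 -125 0 0 0.018 1; 508 -500 -129 0 0 0.018 1"
}}

```text
time_s: 1.6
eef_pos: [0.4964, 0.0084, 0.3576]
eef_rot: [0.0, 0.994, 0.108, 0.0]
wrist_force: [0.3, -0.8, -0.4]
opening: -0.005
grasp_force: 0.0
```

>>> {"name": "carry_out", "arguments": {
  "deltas": "0 0 0 0 0 0 1; 0 0 0 0 0 0 1"
}}

```text
time_s: 1.85
eef_pos: [0.4957, 0.0063, 0.357]
eef_rot: [0.0, 0.994, 0.108, -0.001]
wrist_force: [-0.1, 0.3, 0.3]
opening: 0.003
grasp_force: 0.0
```

Run:
```python
from h import *
from bench import sensors
o=sensors.get_obs(); im=vision.camera("wrist"); cv2.imwrite("pics/w1.png",im)
import pickle; pickle.dump(o,open("w1.pkl","wb"))
print(o["time_s"],o["eef_pos"],o["q"])
m=vision.camera_model("wrist");E=wristE(o,m);v=[.5222,.0732,.2159,.4788]
P=carw([[.11,.17,.03],[.11,-.17,.03],[-.11,-.17,.03],[-.11,.17,.03],bar(v[3],.075),bar(v[3],-.075),[-.02,.003,.125],[.074,-.083,.148],[.074,.093,.148]],*v[:3])
print(proj(P,m,E))
```

```text
1.85 [0.4957 0.0063 0.357 ] [-0.2267 -0.0784  1.6275 -0.0006  1.5936  1.1271]
[[138.829   35.6173]
 [412.8334  33.9851]
 [401.6223 204.4402]
 [160.8867 204.3489]
 [165.8512 216.0395]
 [335.4837 216.2106]
 [264.8523 150.4202]
 [348.6741  53.6544]
 [161.6036  55.0536]]
```

View pics/w1.png

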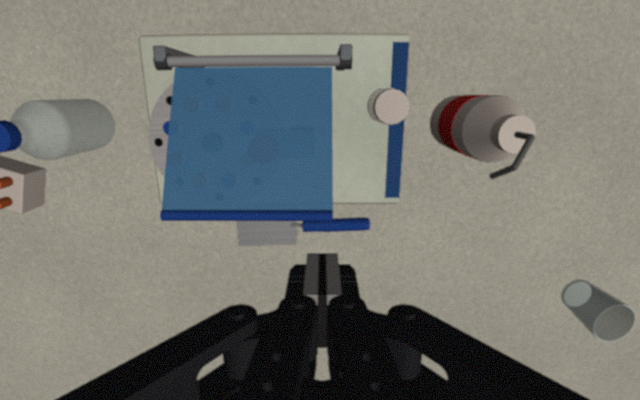

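The wrist view agrees with the fit to about 2–3 px: bar ends (162,216) and (332,216), posts (162,57) and (346,55), and a faint knob at (262,149). Next I work out the push rows.

```bash
cat >> h.py <<'E'
V=(.522,.075,.216)
def push(t,gap,th,along=.018):
    X=np.array([np.cos(th),0,np.sin(th)]);Z=np.array([np.sin(th),0,-np.cos(th)])
    return carw(np.array(bar(t,0))-(.016+gap)*X+along*Z,*V)[0], tool(V[2],th)
E
python3 - <<'E'
from h import *
p,r=push(.479,.025,.5); print(p)
print(delta([p[0]-.06,p[1]-.02,.30],r)); print(delta(p,r))
E
```

```text
[0.4306 0.0601 0.1737]
(array([-114.6877,  -60.3862,   57.2313]), array([ 0.0003,  0.5011, -0.0008]))
(array([-51.666 , -67.1242, 183.4826]), array([ 0.0003,  0.5011, -0.0008]))
```

>>> {"name": "carry_out", "arguments": {
  "deltas": "-40 -20 20 0 0.13 0 1; -80 -40 40 0 0.28 0 1; -115 -60 57 0 0.4 0 1; -115 -60 70 0 0.5 0 1; -100 -62 110 0 0.5 0 1; -85 -64 145 0 0.5 0 1; -65 -66 170 0 0.5 0 1; -52 -67 183 0 0.5 0 1; -52 -67 183 0 0.5 0 1; -52 -67 183 0 0.5 0 1"
}}

```text
time_s: 3.15
eef_pos: [0.4307, 0.0597, 0.175]
eef_rot: [-0.026, 0.963, 0.104, 0.246]
wrist_force: [0.3, -0.2, -0.1]
opening: 0.003
grasp_force: 0.0
```

Run:
```python
from h import *
from bench import sensors
o=sensors.get_obs();print(o["eef_pos"],o["q"],o["wrist_force"])
for t,g in [(.479,0)]+[(x,0) for x in np.linspace(.479,1.6,11)[1:]]:
    th=max(0,.5*(1.57-t)/1.09); print(round(t,2),*delta(*push(t,g,th)))
```

```text
[0.4307 0.0597 0.175 ] [-0.3333 -0.48    2.38    0.3432  0.8348  0.8439] [ 0.2579 -0.1706 -0.0632]
0.48 [24.3395 -0.4456  1.1445] [ 0.0012  0.0003 -0.0014]
0.59 [37.8879 -0.453  -8.2785] [ 0.0012 -0.0511 -0.0014]
0.7 [ 52.3498  -0.4636 -16.0762] [ 0.0011 -0.1025 -0.0014]
0.82 [ 67.535   -0.4772 -22.1597] [ 0.0011 -0.154  -0.0015]
0.93 [ 83.245   -0.4937 -26.4618] [ 0.001  -0.2054 -0.0015]
1.04 [ 99.2749  -0.5127 -28.9381] [ 0.001  -0.2568 -0.0015]
1.15 [115.4164  -0.5342 -29.5677] [ 0.001  -0.3082 -0.0015]
1.26 [131.4603  -0.5577 -28.3529] [ 0.0009 -0.3596 -0.0016]
1.38 [147.1994  -0.5829 -25.3198] [ 0.0009 -0.4111 -0.0016]
1.49 [162.4305  -0.6096 -20.5174] [ 0.0009 -0.4625 -0.0016]
1.6 [177.0672  -0.6378 -13.7045] [ 0.0008 -0.5002 -0.0016]
```

>>> {"name": "carry_out", "arguments": {
  "deltas": "12 0 1 0 0 0 1; 24 0 1 0 0 0 1; 38 0 -8 0 -0.05 0 1; 52 0 -16 0 -0.1 0 1; 67 0 -22 0 -0.15 0 1; 83 0 -26 0 -0.2 0 1; 99 0 -29 0 -0.255 0 1; 115 0 -29 0 -0.31 0 1; 131 0 -28 0 -0.36 0 1; 147 0 -25 0 -0.41 0 1; 147 0 -25 0 -0.41 0 1; 147 0 -25 0 -0.41 0 1"
}}

```text
time_s: 4.65
eef_pos: [0.5449, 0.0859, 0.2667]
eef_rot: [-0.005, 0.993, 0.108, 0.045]
wrist_force: [0.3, 0.8, 0.2]
opening: 0.001
grasp_force: 0.0
```

Run:
```python
from h import *
from bench import sensors
o=sensors.get_obs();print(o["eef_pos"],o["wrist_force"])
for t in (1.4,1.5,1.55,1.6,1.65):
    print(t,*delta(*push(t,0,0)))
m=vision.camera_model("scene")
for t in (1.2,1.3,1.4,1.5,1.6):print(t,proj(carw([bar(t,.075),bar(t,-.075)],*V),m).ravel())
im=vision.camera("scene");cv2.imwrite("pics/s2.png",cv2.resize(im[80:260,260:460],None,fx=3,fy=3,interpolation=2))
```

```text
[0.5449 0.0859 0.2667] [0.2772 0.7744 0.1854]
1.4 [ 2.056   0.7164 -2.9885] [-0.0001 -0.0901  0.0002]
1.5 [17.0427  0.7186 -3.4485] [-0.0001 -0.0901  0.0002]
1.55 [24.5346  0.7197 -3.1162] [-0.0001 -0.0901  0.0002]
1.6 [32.0005  0.7209 -2.41  ] [-0.0001 -0.0901  0.0002]
1.65 [39.4217  0.722  -1.3315] [-0.0001 -0.0901  0.0002]
1.2 [366.7603 168.1153 316.5571 160.8985]
1.3 [366.0905 169.8431 315.4151 162.5228]
1.4 [365.3514 172.0864 314.2221 164.6543]
1.5 [364.5498 174.833  312.9908 167.2819]
1.6 [363.6938 178.0632 311.735  170.3869]
```

View pics/s2.png

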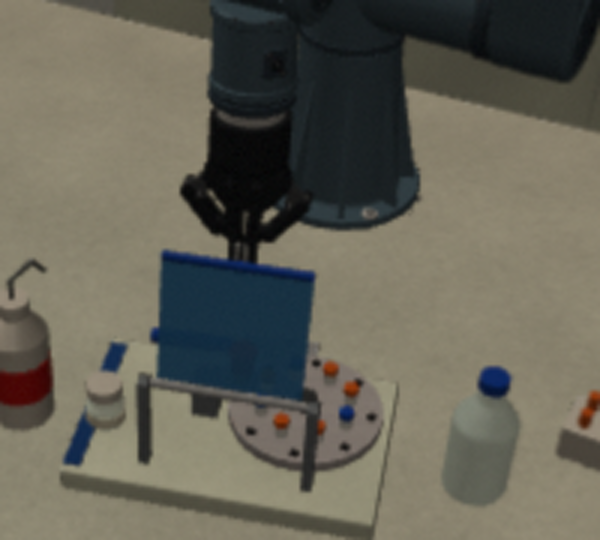

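The bar ends at full-image (314,165) and (364,171) put the cover at about 1.4 rad, as commanded. I'll finish the push.

>>> {"name": "carry_out", "arguments": {
  "deltas": "8 0 -3 0 -0.04 0 1; 16 0 -3 0 -0.09 0 1; 22 0 -3 0 -0.09 0 1; 28 0 -3 0 -0.09 0 1; 28 0 -3 0 -0.09 0 1; 28 0 -3 0 -0.09 0 1; 0 0 -10 0 -0.09 0 1; -50 0 -40 0 -0.09 0 1; -90 0 -70 0 -0.09 0 1; -90 0 -70 0 -0.09 0 1"
}}

```text
time_s: 5.95
eef_pos: [0.4508, 0.0649, 0.3316]
eef_rot: [0.001, 0.994, 0.107, 0.003]
wrist_force: [0.5, -0.5, 0.1]
opening: 0.005
grasp_force: 0.0
```

Run:
```python
from h import *
from bench import sensors
o=sensors.get_obs();print(o["eef_pos"],o["q"])
im=vision.camera("scene");a=cv2.resize(im[140:220,290:390],None,fx=6,fy=6,interpolation=2)
cv2.imwrite("pics/s3.png",a)
m=vision.camera_model("wrist");print(proj(carw([[-.02,.003,.125],[-.02,.003,.119]],*V),m,wristE(o,m)))
cv2.imwrite("pics/w3.png",vision.camera("wrist"))
# grasp hover, half turn
k=carw([-.02,.003,.112],*V)[0]
for f in(0,1):print(delta([k[0],k[1],.24],tool(V[2],0,f)))
```

```text
[0.4508 0.0649 0.3316] [-0.1187 -0.1718  1.7605  0.      1.5466  1.2368]
[[325.4547 123.5914]
 [325.388  123.1751]]
(array([50.6083,  2.3189, 89.1842]), array([ 0.0005, -0.0022, -0.0006]))
(array([50.6083,  2.3189, 89.1842]), array([-0.0035, -0.0009,  3.141 ]))
```

View pics/s3.png

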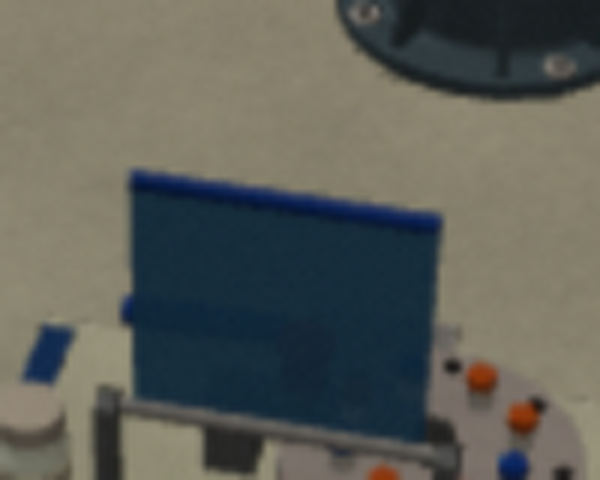

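View pics/w3.png

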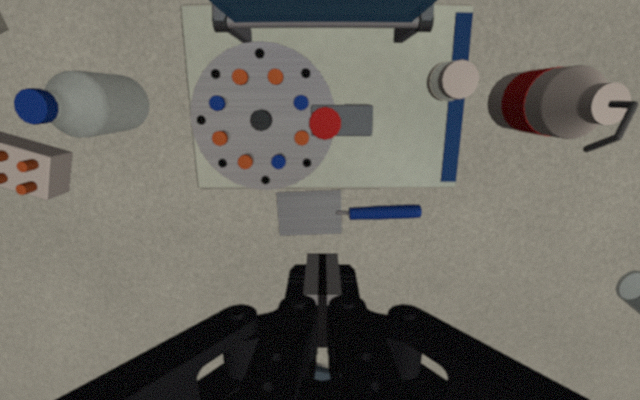

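The cover's bar ends, at full-image (312,170) and (363,177), give about 1.57 rad. The knob is seen at (324,123), against (325,124) predicted. I'll open the fingers and descend.

>>> {"name": "carry_out", "arguments": {
  "deltas": "20 1 30 0 -0.002 0 0.15; 40 2 60 0 -0.002 0 0.15; 51 2 89 0 -0.002 0 0.15; 51 2 110 0 -0.002 0 0.15; 51 2 135 0 -0.002 0 0.15; 51 2 150 0 -0.002 0 0.15; 51 2 150 0 -0.002 0 0.15; 51 2 150 0 -0.002 0 0.15"
}}

```text
time_s: 7.05
eef_pos: [0.5023, 0.0741, 0.1792]
eef_rot: [0.0, 0.994, 0.108, -0.001]
wrist_force: [0.9, -0.2, -0.3]
opening: 0.851
grasp_force: 0.0
```

Run:
```python
from h import *
from bench import sensors
o=sensors.get_obs();print(o["eef_pos"],o["opening"],o["wrist_force"])
k=carw([-.02,.003,.112],*V)[0]
print(delta([k[0],k[1],.088],tool(V[2],0)))
im=vision.camera("wrist");cv2.imwrite("pics/w4.png",im)
m=vision.camera_model("wrist");print(proj(carw([[-.02,.003,.125]],*V),m,wristE(o,m)))
```

```text
[0.5023 0.0741 0.1792] 0.8512226009344729 [ 0.8528 -0.1808 -0.2806]
(array([-0.5008,  0.2715, 91.2335]), array([ 0.0003,  0.0011, -0.0002]))
[[324.832  229.3236]]
```

View pics/w4.png

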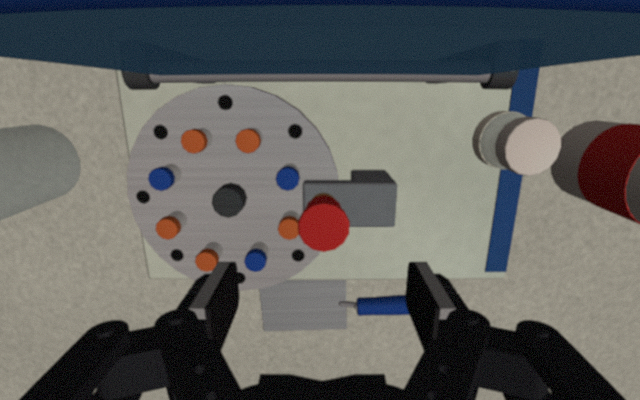

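The knob is at (324,227), within about 1.5 mm of the prediction and centred between the fingers. Going down and gripping.

>>> {"name": "carry_out", "arguments": {
  "deltas": "0 0 25 0 0 0 0.15; 1 0 50 0 0 0 0.15; 1 0 75 0 0 0 0.2; 1 0 91 0 0 0 0.3; 1 0 91 0 0 0 0.3; 1 0 91 0 0 0 1; 1 0 91 0 0 0 1; 1 0 91 0 0 0 1; 1 0 91 0 0 0 1; 1 0 91 0 0 0 1; 1 0 91 0 0 0 1"
}}

```text
time_s: 8.48
eef_pos: [0.5037, 0.0736, 0.0892]
eef_rot: [0.001, 0.994, 0.108, 0.0]
wrist_force: [-0.9, -3.8, 6.3]
opening: 0.346
grasp_force: 58.6
```

>>> {"name": "carry_out", "arguments": {
  "deltas": "0 0 -5 0 0 0 1; 0 0 -10 0 0 0 1; 0 0 -15 0 0 0 1; 0 0 -19 0 0 0 1; 0 0 -21 0 0 0 1; 0 0 -21 0 0 0 1"
}}

```text
time_s: 9.22
eef_pos: [0.5035, 0.0736, 0.1082]
eef_rot: [0.001, 0.994, 0.108, 0.0]
wrist_force: [6.9, -4.3, -11.8]
opening: 0.347
grasp_force: 60.0
```

Run:
```python
from h import *
from bench import sensors
o=sensors.get_obs();print(o["eef_pos"],o["opening"],o["wrist_force"],o["grasp_force"])
im=vision.camera("wrist");cv2.imwrite("pics/w5.png",im)
m=vision.camera_model("wrist")
for z in(.112,.125,.145):
  c=carw([[-.02,.003,z]],*V)[0]; print(z,proj([c,c+[.016,.0034,0],c-[.016,.0034,0]],m,wristE(o,m)).ravel())
```

```text
[0.5035 0.0736 0.1082] 0.3472839343382897 [  6.9368  -4.3421 -11.7568] 60.02598524093628
0.112 [324.172  278.8556 324.4498 245.0732 323.9102 310.4318]
0.125 [324.3894 294.5929 324.7009 258.4131 324.0975 328.174 ]
0.145 [324.8059 324.7916 325.1871 284.2824 324.4526 361.8712]
```

View pics/w5.png

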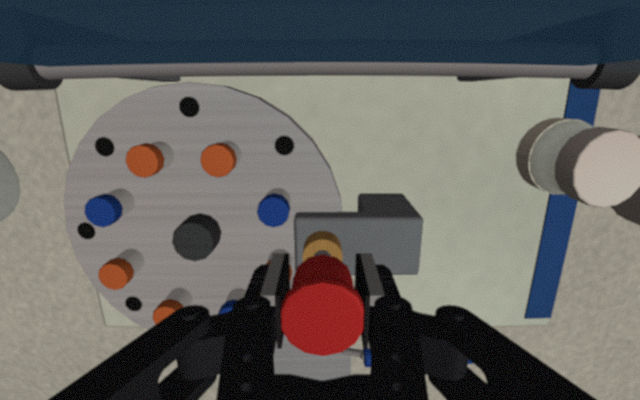

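The knob is gripped under its flange, with the brass sleeve and a gap showing below at (322,245). The 11.8 N downward force fits about 19 mm of travel, so I'll pull gently on to find the stop.

>>> {"name": "carry_out", "arguments": {
  "deltas": "0 0 -1 0 0 0 1; 0 0 -2 0 0 0 1; 0 0 -2 0 0 0 1; 0 0 -2 0 0 0 1"
}}

```text
time_s: 9.78
eef_pos: [0.5034, 0.0736, 0.1095]
eef_rot: [0.001, 0.994, 0.107, 0.0]
wrist_force: [10.6, -4.4, -17.3]
opening: 0.343
grasp_force: 60.8
```

Run:
```python
from h import *
from bench import sensors,ctrl
im=vision.camera("scene")
a=cv2.resize(im[140:220,290:390],None,fx=6,fy=6,interpolation=2).astype(int); b=cv2.imread("pics/s3.png").astype(int)
for x in(160,420):
    f=lambda q:170+np.argmax((q[170:240,x,0]-q[170:240,x,2])); print(x,f(a),f(b))
o=sensors.get_obs();print(o["eef_pos"],o["wrist_force"],o["opening"],o["grasp_force"])
```

```text
160 181 182
420 219 220
[0.5034 0.0736 0.1095] [ 10.4173  -3.6798 -17.5095] 0.3444760019335943 60.77286958694458
```

The bar sits in the same place as before, so the cover is still upright. The pull force is steady at the stop.

```bash
python3 -c "from bench import ctrl; print(ctrl.hand_in())"
```

```text
the job is handed in; nothing more can be done
None
```

I handed the job in with the cover upright (about 1.57 rad) and the red knob gripped at about 60 N, pulled up against its stop and held there; the hand-in gave no pass or fail verdict. Nothing else on the bench was touched as far as I could tell, but I did not measure the bystanders' final positions.

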